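Hang the lift-off flap on the hotplate's spatter guard

ROBOT

A 7-joint arm with a two-finger parallel gripper is mounted at the origin on the work surface. World frame = base frame: x ahead of the robot, y to its left, z up, the work surface at z = 0. Lengths are in mm, angles in rad, forces in N, time in s.
With the tool pointing down it reaches from about 425 to 875 mm from the base axis. Payload 4.7 kg.
Tool frame: the origin (TCP) lies on the centre line of the jaws, within the pads' length; the fingertips stand 22 mm ahead of it and the grasp point (between the pads) lies 3 mm ahead of it; x points along the fingers, y is the direction in which the jaws open and shut, and the axes are right-handed (so a half turn about x gives the same grasp; the last joint's range is limited). The gripper opens to 85 mm and grips with 20 to 120 N. Pads are 22 mm wide; open, the fingers measure 114 mm over their backs; the gripper's body (76 mm by 85 mm) begins 54 mm behind the grasp point. The pads swing forward as they close: fully open they stand 13 mm farther back than shut.
Start: joints at [-1.327, 0.321, -0.07, 1.45, 0.023, 1.371, -0.057], TCP at [148.086, 632.927, 216.049] pointing down, gripper open.
Joint ranges: [-2.86, 2.86], [-0.3, 2.09], [-1.38, 1.24], [0.06, 2.45], [-1.56, 4.7], [0.09, 2.05], [-2.69, 2.69]. Speed limits (rad/s): [2.57, 2.57, 3.14, 3.14, 3.14, 3.14, 3.14].

INTERFACE

Orientations are given as a 3x3 rotation matrix whose columns are the frame's x, y, z axes.
In Python, from plant import ctrl gives the robot as it stands.
- The arm moves only by the shell command python3 -m inch 'ROWS' [FORCE]. ROWS is JSON, a list that holds one entry, the list of rows, each a list of 5 numbers: the shift along the tool's x, y, z in m, then the turn about the tool's x in rad, then the opening in per cent of the stroke, from 0 (shut) to 100 (fully open). A call has 1 to 10 rows; each row shifts and turns the commanded pose from where the row before left it, along the tool's axes as they then stand; what a row does not reach is not made up. A row lasts 1/10 s, in which the tool goes at most 50 mm and 8.59 degrees, less where a joint would pass 70% of its speed; a pose out of reach is approached as far as the arm can. A call is refused whole if a number of a shift passes 0.05 or a number of a turn 0.15, either way. A call with a gripper value outside its range is refused whole. The fingers move at their own pace and stop on an object; FORCE is the grip in N (left out, the last holds). Time passes only in rows, so rows that do not move let the fingers close. It gives the time, the measured TCP pose, the force and the opening at its end, in the units of the state.
- ctrl.get_obs(): the state, without advancing time (a new reading comes with each control period).
- ctrl.snapshot(name): name is "side" or "top" or "wrist"; returns a dict with "pixels" (384x512x3 uint8, red, green, blue), "fx", "fy", "cx", "cy" (pixels), "R" (3x3) and "t" (3): a world point X has camera coordinates R X + t; the wrist camera has in their place "T_tool_cam" (4x4, takes a point from camera to tool coordinates, whose origin is the TCP and whose axes are the tool frame's). Camera axes: x right, y down, z forward; pixel columns grow to the right and rows downward; lengths in mm; the calibration is good to about 2 mm. A picture is of the moment at which its call begins: read the wrist's pose just before it. There is no depth.
- ctrl.close_job(): hands the job in, once; it reports no verdict.
The state is a dict: "time": time; "joint_pos": joint angles; "qvel": joint speeds; "effort": joint torques, N m; "eef_pos": TCP position; "tcp_rot": TCP orientation; "force": force on the tool from outside, world axes, zero at the start; "torque": the same for the moment, N m; "opening": finger opening in mm.
Only numpy, scipy, OpenCV 4.12 (cv2) and the standard library are available. Lean on these libraries where they do the work, as an engineer would, in place of code of your own. Each camera call takes 0.05 s, during which the arm holds its last target.

TASK

Lift the wide flap out of its stand, the one whose two knuckles are as far apart as the hinge pins of the spatter guard round the hotplate, and lower it onto the guard so that both knuckles sit fully down over the two pins and the flap hangs upright in the open front, released. Leave the narrow flap where it stands.

Things in the scene. Friction and masses are not known exactly. Their poses are not given: they have to be found in the camera images.
- flap: Wide flap, 0.3 kg, upright in a white stand's slot (order varies, rails 40 mm up the panel). Origin on its hinge line midway between knuckles; y along it, z up. Panel 126 wide x 8 mm, z -90 to 12; bar 214 mm long, 12 thick, z 12 to 24. Knuckles: upside-down V's, 14 mm wide, at y = +-100; mouth 37 mm, at z -22. Same both ways round. Seated, its origin meets hinge_pins.
- flap_grip (a point): Centre of the black grip block that stands on the middle of the wide flap's bar, 44 mm above that flap's origin. The block is 50 mm long along y, 14 mm thick along x (pinch it across this) and 40 mm high. Axes as the flap's. The narrow flap stands 100 mm away in x and has a like block.
- hinge_pins (a point): Midpoint between the 2 level pins of the fixed grey guard, 125 mm over the bench. y along the pins, x into the guard. Pins: 10 mm thick, pointing outward from the front posts, y = +-81 to +-122 mm. Posts' inner faces y = +-75, tops 6 mm above the pins: the panel goes between. Walls 90 mm high to x = 180; hotplate with crucible inside, from x = 39 mm, 96 mm high.
- small_flap: Narrow flap, to be left alone in the other slot of the same stand, 100 mm from the wide one: made alike and as tall, but with a 90 mm wide panel, a bar 146 mm long and knuckles at y = +-66 mm. Origin and axes as for the wide flap.
There are look-alikes about, which are no part of the job. What is shaped like the flap but yellow is not meant.

How it is judged:
By the outcome, as a careful person would: the job done as asked, in the order asked, and still so for the second after the job is handed in, with the robot touching nothing.
It also fails if it takes over 45 s, if anything falls off the work surface, if the arm or the gripper's body presses on something with over 40 N, if the wrist force passes 120 N, or if a joint passes its speed limit or range.

## Working session

There is one attempt and no reset: what is moved stays moved. The work goes in short steps, Python scripts to look and compute and a shell command to move; the robot and the scene stay as the last step left them, time stands still between calls to the robot, and variables do not carry over. Pictures are saved under pics/ and viewed, and the job is handed in when it is done.

```bash
ls; mkdir -p pics
python3 - <<'E'
from plant import ctrl
import cv2,pickle
o=ctrl.get_obs();print(o)
for n in ["side","top","wrist"]:
    s=ctrl.snapshot(n);pickle.dump(s,open(f"pics/{n}0.pkl","wb"))
    cv2.imwrite(f"pics/{n}0.png",s["pixels"][:,:,::-1])
    print(n,{k:v for k,v in s.items() if k!="pixels"})
E
```

```text
pics
{'time': 0.0, 'joint_pos': array([-1.32688831,  0.32186358, -0.07007478,  1.45167492,  0.0226056 ,
        1.37078994, -0.05689962]), 'qvel': array([-6.80333636e-04,  2.99144308e-04,  1.70371276e-03,  1.39916048e-03,
        2.52817839e-04,  6.54466283e-05, -1.17676131e-03]), 'effort': array([-1.88753256e-04, -4.93582571e+01, -3.82453389e-01, -3.14335692e+01,
        1.30964670e-02,  1.11234325e-02, -2.26037395e-05]), 'eef_pos': array([147.99237247, 632.34722373, 214.89713296]), 'tcp_rot': array([[-3.39868238e-04,  2.27768233e-01,  9.73715316e-01],
       [-1.91901708e-03,  9.73713431e-01, -2.27768462e-01],
       [-9.99998101e-01, -1.94598759e-03,  1.06156861e-04]]), 'force': array([ 0.27564936,  0.11023548, -0.77511237]), 'torque': array([-1.20865884e-02, -5.11651435e-05, -2.78668072e-02]), 'opening': 85.25808427879642}
side {'fx': 361.0523832336445, 'fy': 361.0523832336445, 'cx': 253.219950841549, 'cy': 183.501932388211, 'R': array([[ 0.99432418, -0.10623024,  0.00587845],
       [-0.05417345, -0.55307357, -0.83136927],
       [ 0.09156777,  0.82633212, -0.55568928]]), 't': array([-384.51331191,  175.9498815 ,  781.10285484])}
top {'fx': 469.4617411155735, 'fy': 469.4617411155735, 'cx': 255.4430482253254, 'cy': 191.83374279269083, 'R': array([[ 0.01103661, -0.99984813,  0.01348776],
       [-0.98562491, -0.01315177, -0.16843568],
       [ 0.16858748, -0.01143491, -0.98562036]]), 't': array([  34.72375136,  420.80521726, 1472.24334226])}
wrist {'fx': 337.8776414615946, 'fy': 337.8776414615946, 'cx': 252.83573500035956, 'cy': 192.8760820907406, 'T_tool_cam': array([[-6.80962172e-04, -2.83572165e-01,  9.58950658e-01,
        -1.58962598e+02],
       [ 9.99999602e-01, -7.46629622e-04,  4.89324991e-04,
        -1.45095871e+00],
       [ 5.77222020e-04,  9.58950609e-01,  2.83572560e-01,
        -7.28299436e+01],
       [ 0.00000000e+00,  0.00000000e+00,  0.00000000e+00,
         1.00000000e+00]])}
```

View pics/side0.png

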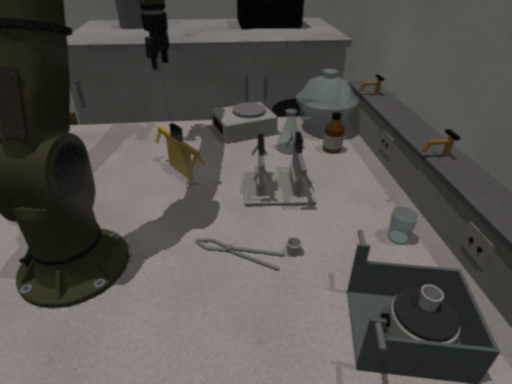

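View pics/top0.png

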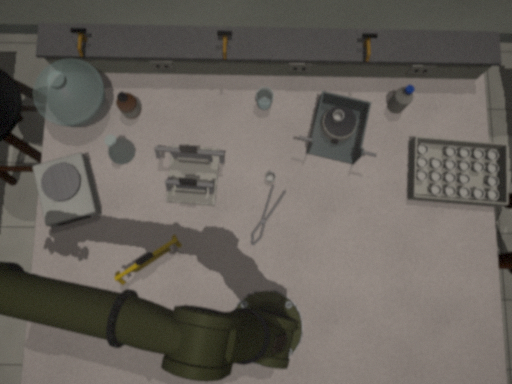

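View pics/wrist0.png

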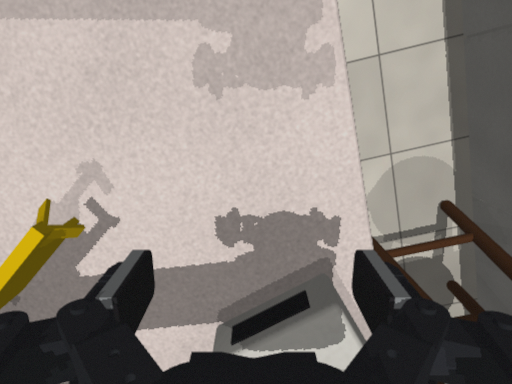

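```bash
cat > h.py <<'E'
import pickle,cv2,numpy as np
def ray(s,u,v,o=None):
    d=np.array([(u-s["cx"])/s["fx"],(v-s["cy"])/s["fy"],1.])
    if "R" in s: R=s["R"];return -R.T@s["t"],R.T@d
    T=s["T_tool_cam"];Rt=np.array(o["tcp_rot"])
    return Rt@T[:3,3]+o["eef_pos"],Rt@(T[:3,:3]@d)
def onz(s,u,v,z,o=None):
    c,d=ray(s,u,v,o);return c+d*(z-c[2])/d[2]
def proj(s,X,o=None):
    if "R" in s: p=s["R"]@np.array(X)+s["t"]
    else:
        T=s["T_tool_cam"];p=np.array(o["tcp_rot"]).T@(np.array(X)-o["eef_pos"]);p=T[:3,:3].T@(p-T[:3,3])
    return s["fx"]*p[0]/p[2]+s["cx"],s["fy"]*p[1]/p[2]+s["cy"]
def tri(r1,r2):
    (c1,d1),(c2,d2)=r1,r2
    A=np.c_[d1,-d2];k=np.linalg.lstsq(A,c2-c1,rcond=None)[0]
    a=c1+d1*k[0];b=c2+d2*k[1];return (a+b)/2,np.linalg.norm(a-b)
E
python3 - <<'E'
import pickle,cv2
def crop(n,x0,y0,x1,y1,k,out):
    im=cv2.imread(f"pics/{n}.png")[y0:y1,x0:x1]
    im=cv2.convertScaleAbs(im,alpha=1.4)
    cv2.imwrite(out,cv2.resize(im,None,fx=k,fy=k,interpolation=cv2.INTER_CUBIC))
crop("top0",140,130,240,220,8,"pics/a1.png")
crop("top0",280,80,390,170,7,"pics/a2.png")
crop("side0",230,120,330,210,8,"pics/a3.png" )
crop("side0",335,220,505,384,4,"pics/a4.png" )
E
```

```text
(no output)
```

View pics/a1.png

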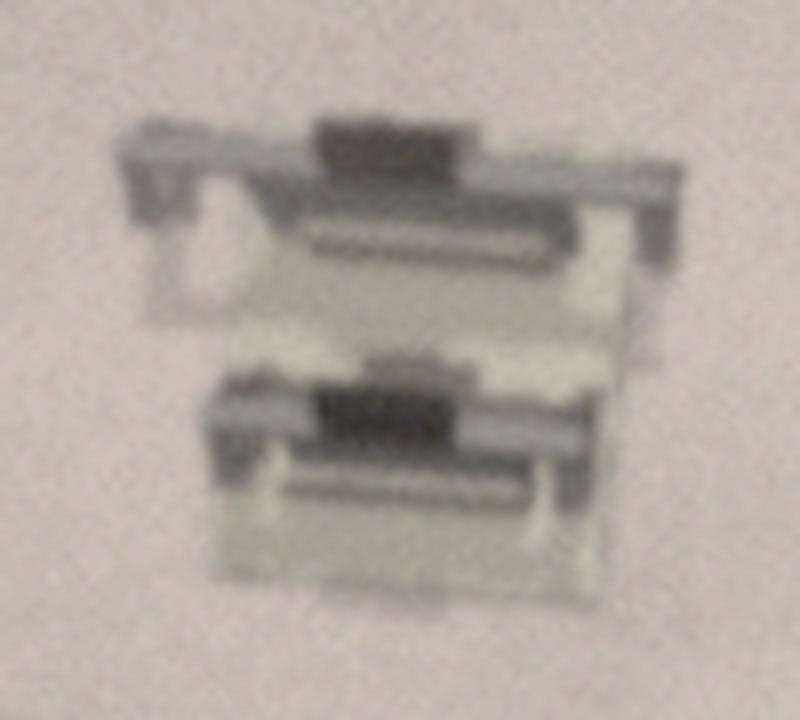

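View pics/a2.png

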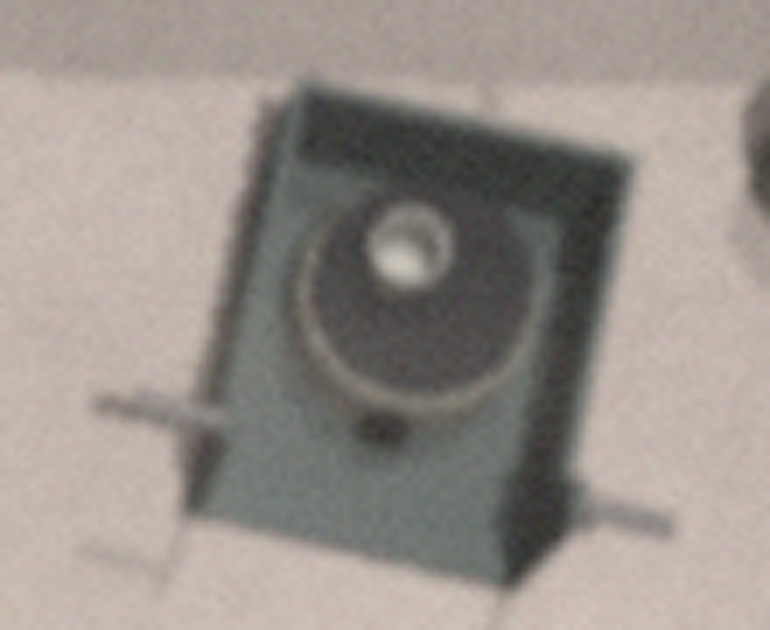

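View pics/a3.png

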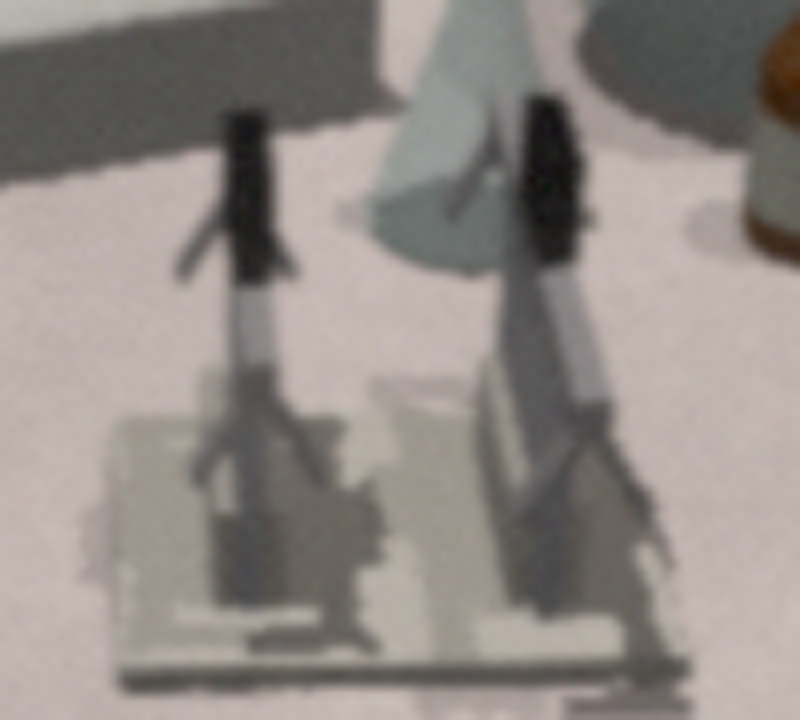

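View pics/a4.png

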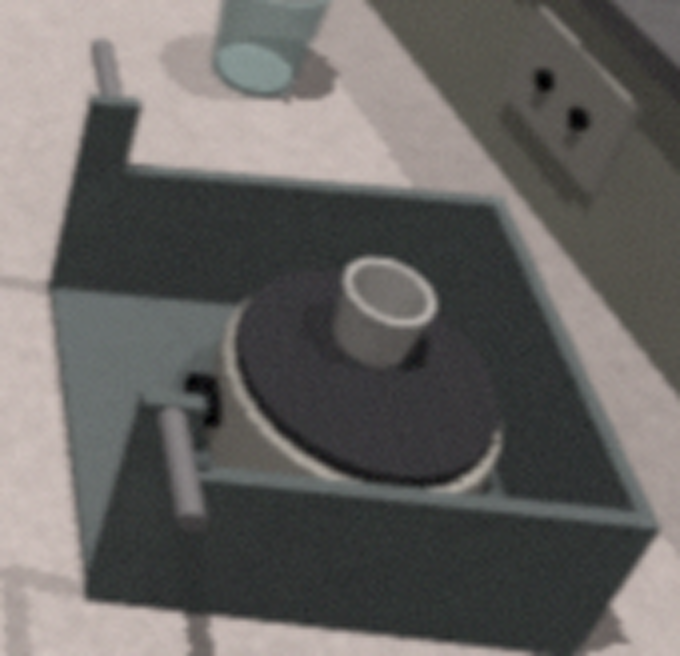

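Run:
```python
from h import *
np.set_printoptions(precision=1,suppress=True)
T=pickle.load(open("pics/top0.pkl","rb"));S=pickle.load(open("pics/side0.pkl","rb"))
print("cams",ray(T,0,0)[0],ray(S,0,0)[0])
L=onz(T,280+100/7,80+402/7,125);R=onz(T,280+670/7,80+523/7,125)
print(L,R,np.linalg.norm(L-R),(L+R)/2,np.arctan2(*(L-R)[:2]))
l=onz(S,335+98/4,220+48/4,125);r=onz(S,335+191/4,220+518/4,125)
print(l,r,np.linalg.norm(l-r),(l+r)/2)
# yaw from guard wall tops? bar
for z in (110,125,140,150):
  L=onz(T,140+122/8,130+150/8,z);R=onz(T,140+682/8,130+180/8,z)
  print(z,L,R,np.linalg.norm(L-R),(L+R)/2,np.arctan2(*(L-R)[:2]), onz(S,230+590/8,120+403/8,z))
print(tri(ray(T,140+682/8,130+182/8),ray(S,230+592/8,120+400/8)))
print(tri(ray(T,140+395/8,130+135/8),ray(S,230+545/8,120+115/8)))
```

```text
cams [ 166.2   57.1 1521.5] [ 320.3 -589.   582.6]
[576.8 -77.  125. ] [ 525.6 -327.1  125. ] 255.3190978539979 [ 551.2 -202.   125. ] 0.20185012737967425
[579.5 -93.5 125. ] [ 527.4 -327.9  125. ] 240.13911803260288 [ 553.4 -210.7  125. ]
110 [538.5 351.8 110. ] [529.7 135.4 110. ] 216.53716363836477 [534.1 243.6 110. ] 0.04058014157303477 [529.9 160.1 110. ]
125 [534.6 348.7 125. ] [525.9 134.6 125. ] 214.235997562278 [530.2 241.6 125. ] 0.04058014157303502 [523.3 136.3 125. ]
140 [530.6 345.5 140. ] [522.  133.8 140. ] 211.93483148619117 [526.3 239.6 140. ] 0.04058014157303475 [516.6 112.5 140. ]
150 [528.  343.4 150. ] [519.4 133.2 150. ] 210.40072076879994 [523.7 238.3 150. ] 0.040580141573035106 [512.2  96.7 150. ]
(array([523.9, 134.5, 127.3]), np.float64(1.1692064640920135))
(array([528.6, 238.6, 171.1]), np.float64(1.8430055788699713))
```

```bash
python3 -m inch '[[[-0.03,0,0,0,100],[-0.015,-0.024,0.032,0,100],[0,-0.024,0.032,0,100],[0,-0.024,0.032,0,100],[0,-0.024,0.032,0,100],[0,-0.024,0.032,0,100],[0,-0.024,0.032,0,100],[0,-0.024,0.032,0,100]]]'; python3 -m inch '[[[0,-0.024,0.032,0,100],[0,-0.024,0.032,0,100],[0,-0.024,0.032,0,100],[0,-0.024,0.032,0,100],[0,-0.024,0.032,0,100],[0,-0.024,0.032,0,100],[0,-0.024,0.032,0,100],[0,-0.018,0.025,0,100]]]'; python3 -m inch '[[[0,0,0,0.14,100],[0,0,0,0.14,100],[0,0,0,0.14,100],[0,0,0,0.14,100],[0,0,0,0.14,100],[0,0,0,0.14,100],[0,0,0,0.14,100],[0,0,0,0.14,100],[0,0,0,0.14,100],[0,0,0,0.12,100]]]'; python3 -m inch '[[[0,0,0,0,100],[0,0,0,0,100]]]'
cat > snap.py <<'E'
import sys
from h import *
from plant import ctrl
np.set_printoptions(precision=4,suppress=True)
k=sys.argv[1]
o=ctrl.get_obs();print(o["time"],o["eef_pos"],o["tcp_rot"].tolist(),o["joint_pos"],o["force"],o["opening"])
for n in sys.argv[2:]:
    o=ctrl.get_obs();s=ctrl.snapshot(n);pickle.dump((s,o),open(f"pics/{n}{k}.pkl","wb"));cv2.imwrite(f"pics/{n}{k}.png",s["pixels"][:,:,::-1])
E
python3 snap.py 1 wrist top
```

```text
time: 0.95
eef_pos: [328.7, 416.7, 260.9]
tcp_rot: [[-0.0, 0.228, 0.974], [-0.0, 0.974, -0.228], [-1.0, -0.0, -0.0]]
force: [1.0, 0.6, 0.7]
opening: 85.5
time: 1.75
eef_pos: [529.2, 177.7, 260.9]
tcp_rot: [[0.0, 0.23, 0.973], [-0.001, 0.973, -0.23], [-1.0, -0.001, 0.0]]
force: [0.5, 0.9, 0.5]
opening: 85.7
time: 2.75
eef_pos: [527.8, 180.4, 260.7]
tcp_rot: [[-0.0, 0.999, -0.044], [-0.0, -0.044, -0.999], [-1.0, -0.0, 0.0]]
force: [0.1, -0.3, -0.4]
opening: 85.3
time: 2.95
eef_pos: [527.9, 180.5, 260.9]
tcp_rot: [[-0.0, 0.999, -0.036], [-0.0, -0.036, -0.999], [-1.0, -0.0, 0.0]]
force: [-0.3, -0.4, 0.1]
opening: 85.3
2.95 [527.8795 180.5017 260.8543] [[-0.00024231745452636496, 0.9993521798127372, -0.03598835903152284], [-9.154516054009087e-05, -0.035988382105921084, -0.9993522041667201], [-0.9999999664508668, -0.00023886592218389218, 0.00010020646888146487]] [-0.7932  0.1052  0.4529  1.6312 -0.0465  1.4162 -0.3713] [-0.2982 -0.3924  0.0603] 85.30099815006514
```

View pics/wrist1.png

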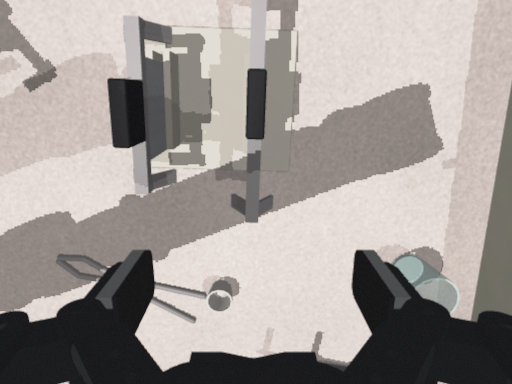

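Run:
```python
from h import *
np.set_printoptions(precision=2,suppress=True)
s,o=pickle.load(open("pics/wrist1.pkl","rb"))
g=s["pixels"].max(2)
m=(g[55:150,235:280]<40).astype(np.uint8)
print(cv2.boundingRect(m))
for r in range(60,146,6):
    c=np.where(m[r-55])[0]; print(r,(c.min()+235,c.max()+235) if len(c) else None,end=' ')
print()
for z in (166,171,176): print(z,[onz(s,u,v,z,o) for u,v in((248,69),(266,69),(247,138),(265,138))])
for z in (126,131,136): print(z,[onz(s,u,v,z,o) for u,v in((246,221),(259,221),(251,0),(266,0))])
im=s["pixels"][:240,200:300,::-1];cv2.imwrite("pics/b1.png",cv2.resize(im[60:230],None,fx=3.5,fy=3.5,interpolation=2))
```

```text
(12, 14, 19, 70)
60 None 66 None 72 (np.int64(248), np.int64(248)) 78 (np.int64(265), np.int64(265)) 84 (np.int64(265), np.int64(265)) 90 (np.int64(265), np.int64(265)) 96 None 102 (np.int64(264), np.int64(264)) 108 (np.int64(247), np.int64(264)) 114 (np.int64(264), np.int64(264)) 120 None 126 (np.int64(263), np.int64(263)) 132 (np.int64(263), np.int64(263)) 138 (np.int64(249), np.int64(260)) 144 None 
166 [array([526.65, 267.84, 166.  ]), array([539.37, 267.38, 166.  ]), array([523.94, 219.39, 166.  ]), array([537.38, 218.9 , 166.  ])]
171 [array([526.71, 267.52, 171.  ]), array([539.17, 267.06, 171.  ]), array([524.05, 220.02, 171.  ]), array([537.23, 219.54, 171.  ])]
176 [array([526.77, 267.2 , 176.  ]), array([538.98, 266.75, 176.  ]), array([524.16, 220.65, 176.  ]), array([537.07, 220.18, 176.  ])]
126 [array([518.94, 137.68, 126.  ]), array([531.02, 137.24, 126.  ]), array([530.57, 320.68, 126.  ]), array([542.2 , 320.25, 126.  ])]
131 [array([519.12, 139.62, 131.  ]), array([530.99, 139.18, 131.  ]), array([530.55, 319.5 , 131.  ]), array([541.98, 319.08, 131.  ])]
136 [array([519.3 , 141.55, 136.  ]), array([530.97, 141.13, 136.  ]), array([530.53, 318.32, 136.  ]), array([541.77, 317.91, 136.  ])]
```

View pics/b1.png

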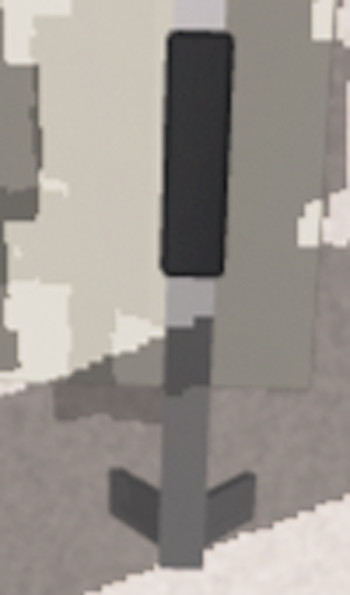

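```bash
python3 -m inch '[[[0,0.0015,-0.032,0,100],[0,0,-0.0305,0,100],[0,0,0,0.024,100],[0.03,0,0,0,100],[0.025,0,0,0,100],[0.02,0,0,0,100],[0,0,0,0,100],[0,0,0,0,100]]]'; python3 snap.py 2 side wrist
python3 - <<'E'
import cv2
im=cv2.imread("pics/side2.png")[70:220,200:360]
cv2.imwrite("pics/b2.png",cv2.resize(im,None,fx=4,fy=4,interpolation=2))
E
```

```text
time: 3.85
eef_pos: [532.1, 242.6, 186.4]
tcp_rot: [[0.0, 0.998, -0.063], [-0.0, -0.063, -0.998], [-1.0, 0.0, 0.0]]
force: [1.0, 0.1, 1.1]
opening: 85.5
3.85 [532.1082 242.588  186.4338] [[6.623832527091715e-05, 0.9980279880861215, -0.06277045968648552], [-0.00016550766959865754, -0.06277044802312794, -0.9980279772943177], [-0.9999999841098476, 7.64966942918054e-05, 0.0001610234771487916]] [-0.8351  0.2043  0.4155  1.6746 -0.0854  1.2807 -0.4656] [1.0016 0.1011 1.0779] 85.48225327105928
```

View pics/b2.png

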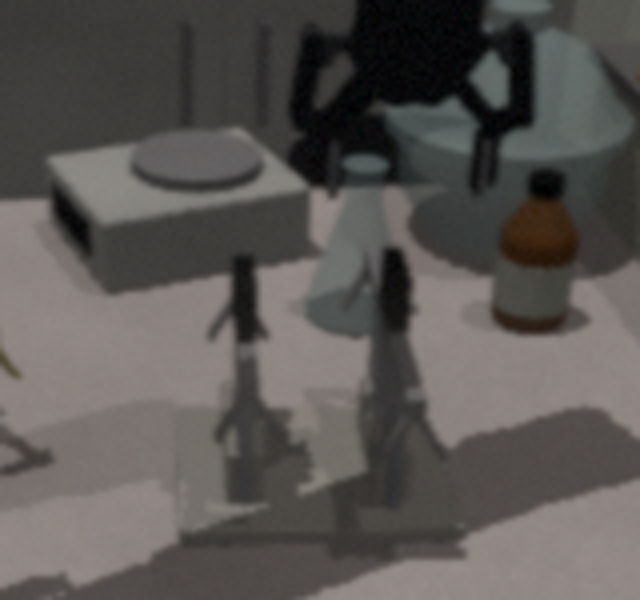

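View pics/wrist2.png

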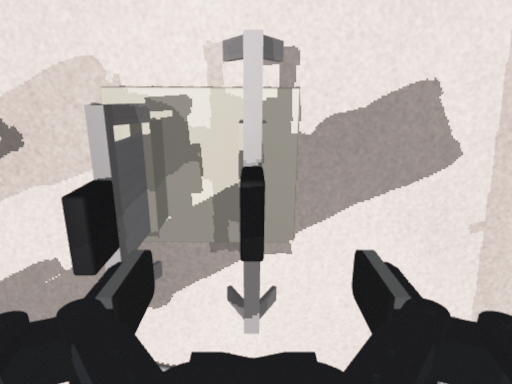

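Run:
```python
from h import *
np.set_printoptions(precision=1,suppress=True)
S,o=pickle.load(open("pics/side2.pkl","rb"));W,ow=pickle.load(open("pics/wrist2.pkl","rb"));T=pickle.load(open("pics/top0.pkl","rb"))
print("tcp in side",proj(S,o["eef_pos"]),"tips shut",proj(S,o["eef_pos"]-[0,0,22]))
for z in (100,110,124,131,140):
    a,b=onz(W,254,30,z,ow),onz(W,252,332,z,ow);print(z,a,b,np.linalg.norm(a-b),(a+b)/2, 'side-proj of bar ends',proj(S,a),proj(S,b))
for z in (150,164,171):
    a,b=onz(W,253,168,z,ow),onz(W,252,258,z,ow); print(z,a,b)
    print("block top ctr in side",proj(S,[531.7,243,z]))
```

```text
tcp in side (np.float64(299.93519015685615), np.float64(128.1605442965887)) tips shut (np.float64(299.2771992327669), np.float64(135.9144746245672))
100 [539.6 353.9 100. ] [523.  116.2 100. ] 238.37003142366697 [531.3 235.1 100. ] side-proj of bar ends (np.float64(292.1357006020527), np.float64(138.79229115083126)) (np.float64(304.6339025237709), np.float64(183.59926307247665))
110 [539.5 352.3 110. ] [523.6 124.2 110. ] 228.6916875792713 [531.5 238.2 110. ] side-proj of bar ends (np.float64(292.4187422311463), np.float64(135.98122120761795)) (np.float64(304.4558962816799), np.float64(178.30040095047025))
124 [539.3 350.  124. ] [524.3 135.4 124. ] 215.1420061971174 [531.8 242.7 124. ] side-proj of bar ends (np.float64(292.8212675070863), np.float64(131.9834816941691)) (np.float64(304.2074524126533), np.float64(170.9047625078801))
131 [539.2 348.9 131. ] [524.7 141.  131. ] 208.36716550604044 [531.9 244.9 131. ] side-proj of bar ends (np.float64(293.0253282254514), np.float64(129.956822386761)) (np.float64(304.08356378330694), np.float64(167.2168650629419))
140 [539.  347.4 140. ] [525.1 148.2 140. ] 199.6566560460844 [532.1 247.8 140. ] side-proj of bar ends (np.float64(293.29048774749447), np.float64(127.32335124345575)) (np.float64(303.92460365567104), np.float64(162.48496471301675))
150 [533.6 271.3 150. ] [529.3 212.5 150. ]
block top ctr in side (np.float64(298.66875409717125), np.float64(140.82810889599537))
164 [533.8 274.3 164. ] [529.8 219.7 164. ]
block top ctr in side (np.float64(299.0767456936594), np.float64(136.00154784076022))
171 [533.9 275.8 171. ] [530.  223.3 171. ]
block top ctr in side (np.float64(299.2832859683806), np.float64(133.55816602876303))
```

Run:
```python
import cv2
im=cv2.imread("pics/side2.png")[40:150,240:350]
im=cv2.convertScaleAbs(im,alpha=2.5,beta=10)
a=cv2.resize(im,None,fx=5,fy=5,interpolation=2)
cv2.imwrite("pics/b3.png",a)
im=cv2.imread("pics/wrist2.png")[220:384,60:460]
cv2.imwrite("pics/b4.png",cv2.resize(cv2.convertScaleAbs(im,alpha=3,beta=5),None,fx=2,fy=2,interpolation=2))
```

```text
(no output)
```

View pics/b3.png

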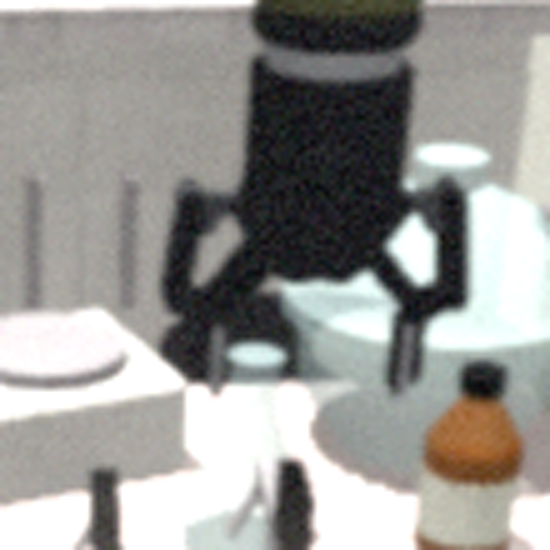

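View pics/b4.png

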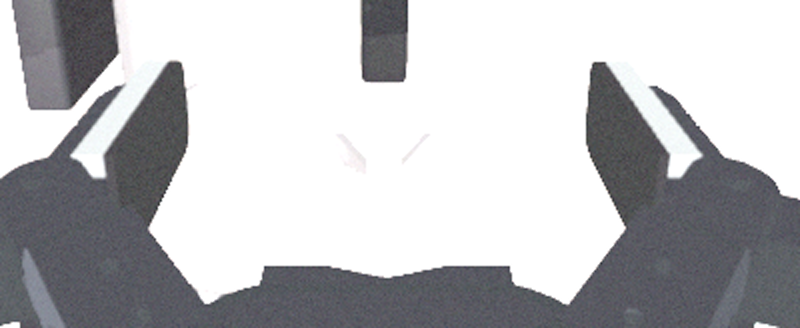

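```bash
python3 -m inch '[[[0.025,0,0,0,100],[0.02,0,0,0,100],[0,0,0,0,100],[0,0,0,0,100]]]'; python3 snap.py 3 side wrist
python3 - <<'E'
import cv2
im=cv2.imread("pics/side3.png")[60:170,240:350]
a=cv2.convertScaleAbs(cv2.resize(im,None,fx=5,fy=5,interpolation=2),alpha=2.5,beta=10)
im=cv2.imread("pics/wrist3.png")
cv2.imwrite("pics/b5.png",a)
E
```

```text
time: 4.35
eef_pos: [532.6, 243.1, 142.3]
tcp_rot: [[0.001, 0.998, -0.063], [0.001, -0.063, -0.998], [-1.0, 0.001, -0.001]]
force: [0.4, 0.5, 0.3]
opening: 85.3
4.35 [532.5938 243.1441 142.295 ] [[0.0013061779774516595, 0.9980226723793933, -0.06284138219187642], [0.0006973433483412508, -0.06284232957429396, -0.998023223840974], [-0.9999989038050721, 0.0012597739360942306, -0.0007780477390191536]] [-0.8292  0.2381  0.4115  1.7279 -0.1017  1.1951 -0.4537] [0.4163 0.5353 0.2927] 85.30344036444279
```

View pics/b5.png

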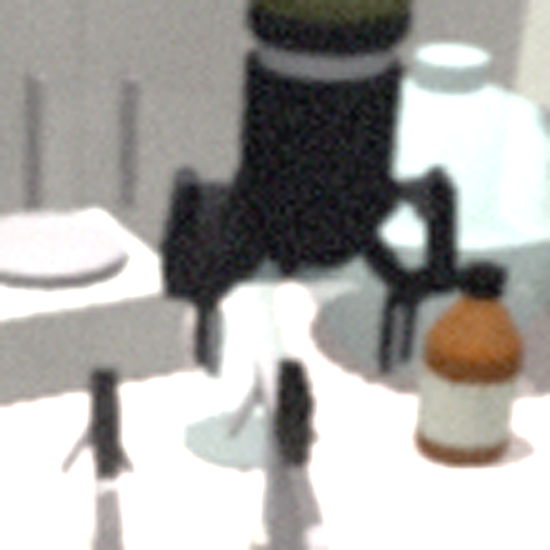

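View pics/wrist3.png

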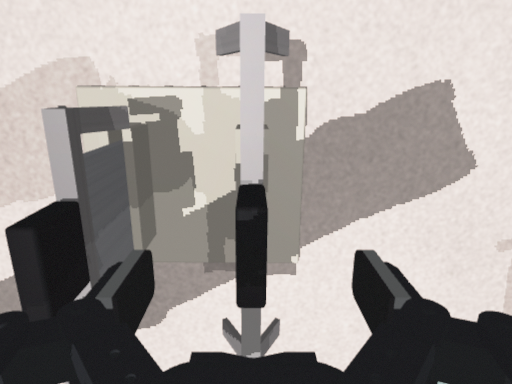

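```bash
python3 -m inch '[[[0.014,0,0,0,100],[0.01,0,0,0,100],[0,0,0,0,0],[0,0,0,0,0],[0,0,0,0,0],[0,0,0,0,0],[0,0,0,0,0],[0,0,0,0,0]]]' 60; python3 snap.py 4 side wrist
python3 - <<'E'
import cv2
im=cv2.imread("pics/side4.png")[60:170,240:350]
a=cv2.convertScaleAbs(cv2.resize(im,None,fx=5,fy=5,interpolation=2),alpha=2.5,beta=10)
im=cv2.imread("pics/wrist3.png")
cv2.imwrite("pics/b6.png",a)
E
```

```text
time: 5.25
eef_pos: [532.3, 243.1, 117.5]
tcp_rot: [[0.001, 0.998, -0.063], [0.001, -0.063, -0.998], [-1.0, 0.001, -0.001]]
force: [-0.3, 0.1, 2.2]
opening: 13.3
5.25 [532.3448 243.0844 117.5329] [[0.0009434734679010405, 0.9980188939006791, -0.06290784748408211], [0.0006015308030425985, -0.062908430505806, -0.9980191218268263], [-0.9999993740090584, 0.0009037635538867004, -0.0006596915417892609]] [-0.8251  0.2603  0.4085  1.7548 -0.1125  1.1483 -0.4457] [-0.318   0.0774  2.1817] 13.343842547439317
```

View pics/b6.png

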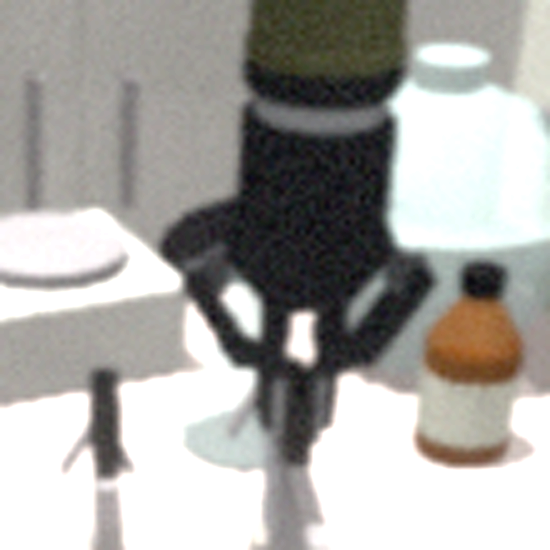

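View pics/wrist4.png

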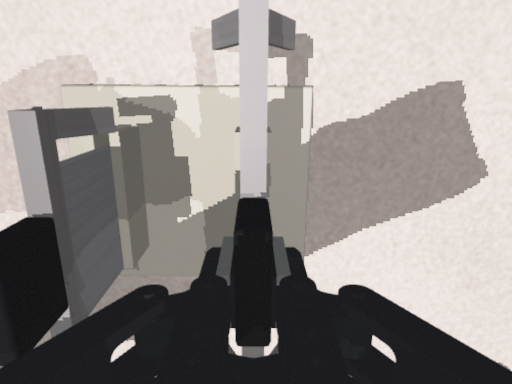

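```bash
python3 -m inch '[[[-0.01,0,0,0,0],[-0.02,0,0,0,0],[-0.02,0,0,0,0],[-0.02,0,0,0,0],[-0.02,0,0,0,0],[-0.02,0,0,0,0],[-0.02,0,0,0,0],[-0.015,0,0,0,0],[0,0,0,0,0]]]'; python3 snap.py 5 side
```

```text
time: 6.25
eef_pos: [532.9, 243.2, 264.4]
tcp_rot: [[0.003, 0.998, -0.063], [0.002, -0.063, -0.998], [-1.0, 0.003, -0.002]]
force: [0.2, -0.7, -2.0]
opening: 13.4
6.25 [532.917  243.2389 264.407 ] [[0.0032208622527391886, 0.9980065084923322, -0.06302884302677086], [0.002061006879673534, -0.06303566114562936, -0.9980091470896324], [-0.9999926891217711, 0.0030845471106533532, -0.002259927461522077]] [-0.8422  0.1646  0.421   1.5616 -0.0683  1.4261 -0.4797] [ 0.2417 -0.7235 -2.0386] 13.394050400796553
```

View pics/side5.png

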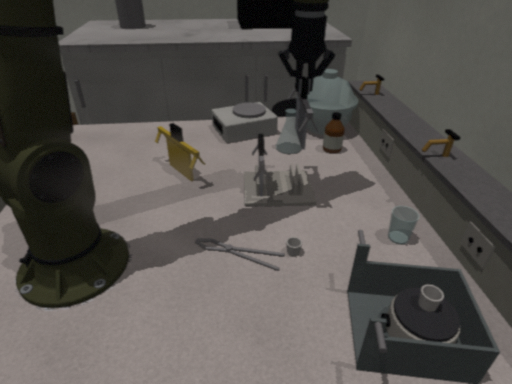

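```bash
python3 -m inch '[[[0,0.002,0.02,0,0],[0,0.004,0.037,0,0],[0,0.004,0.037,0,0],[0,0.004,0.037,0,0],[0,0.004,0.037,0,0],[0,0.004,0.037,0,0],[0,0.004,0.037,0,0],[0,0.004,0.037,0,0]]]';python3 -m inch '[[[0,0.004,0.037,0,0],[0,0.004,0.037,0,0],[0,0.004,0.037,0,0],[0,0.004,0.037,0,0],[0,0.003,0.02,0,0],[0,0,0,0.04,0],[0,0,0,0.05,0],[0,0,0,0.04,0],[0,0,0,0.02,0],[0,0,0,0,0]]]'; python3 snap.py 6 wrist side top
```

```text
time: 7.1
eef_pos: [543.0, -40.1, 260.7]
tcp_rot: [[-0.002, 0.998, -0.064], [-0.0, -0.064, -0.998], [-1.0, -0.002, 0.0]]
force: [0.7, -0.1, -2.0]
opening: 13.5
time: 8.1
eef_pos: [551.8, -206.7, 261.1]
tcp_rot: [[-0.002, 0.977, -0.212], [0.0, -0.212, -0.977], [-1.0, -0.002, 0.0]]
force: [-0.5, -0.1, -2.1]
opening: 13.4
8.1 [ 551.7942 -206.734   261.1035] [[-0.00169643538899001, 0.9772836732556187, -0.2119286297199492], [0.0002588002258741764, -0.21192849851153958, -0.9772851398343716], [-0.9999985275636231, -0.0017127482735897314, 0.00010660176942882151]] [-0.3531  0.2105  0.7825  1.5632 -0.1489  1.4312  0.2258] [-0.4623 -0.0592 -2.0742] 13.397105456049482
```

View pics/wrist6.png

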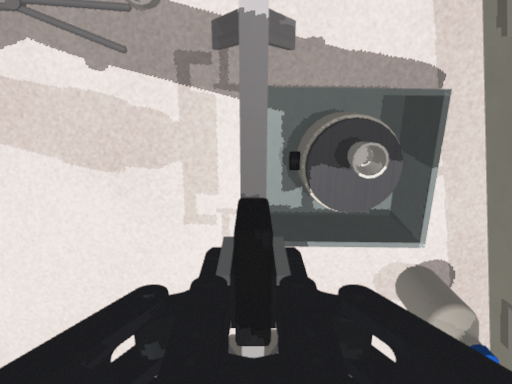

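View pics/side6.png

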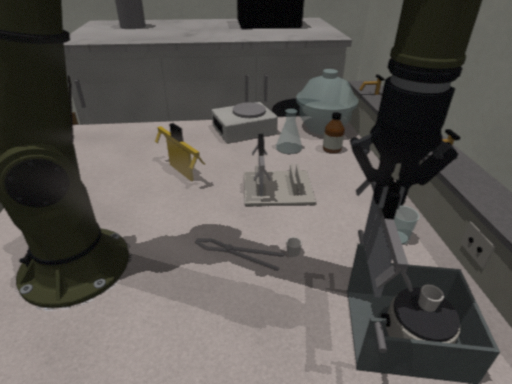

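View pics/top6.png

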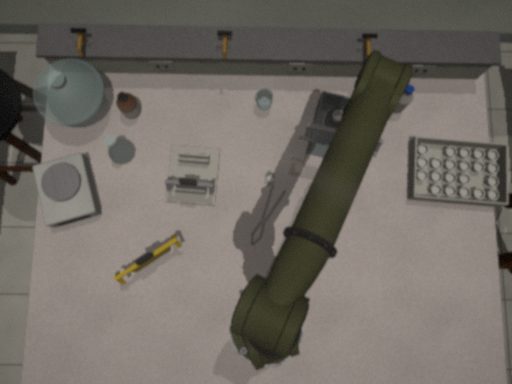

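Run:
```python
from h import *
np.set_printoptions(precision=3,suppress=True)
W,o=pickle.load(open("pics/wrist6.pkl","rb"))
a=onz(W,450,90,90,o);b=onz(W,424,246,90,o);print(a,b,np.linalg.norm(a-b))
d=(a-b)/np.linalg.norm(a-b);print("yaw",-np.arctan2(d[0],d[1]))
x=np.array([d[1],-d[0],0]);c=(a+b)/2;print("pins ctr from back wall",c-180*x,c-186*x)
# wall edges
p=onz(W,300,88,90,o);q=onz(W,300,245,90,o);print(p,q,"far wall dir",a-p,"near",b-q)
im=W["pixels"][60:270,240:470,::-1];cv2.imwrite("pics/c1.png",cv2.resize(im,None,fx=3,fy=2.8,interpolation=2))
S,_=pickle.load(open("pics/side6.pkl","rb"))
im=S["pixels"][180:384,330:510,::-1];cv2.imwrite("pics/c2.png",cv2.convertScaleAbs(cv2.resize(im,None,fx=2.9,fy=2.9,interpolation=2),alpha=2.))
```

```text
[ 746.222 -173.765   90.   ] [ 710.995 -329.072   90.   ] 159.25179786236353
yaw -0.2230452952450068
pins ctr from back wall [ 553.067 -211.603   90.   ] [ 547.216 -210.276   90.   ]
[ 609.736 -142.257   90.   ] [ 581.919 -299.934   90.   ] far wall dir [136.486 -31.509   0.   ] near [129.076 -29.138  -0.   ]
```

View pics/c1.png

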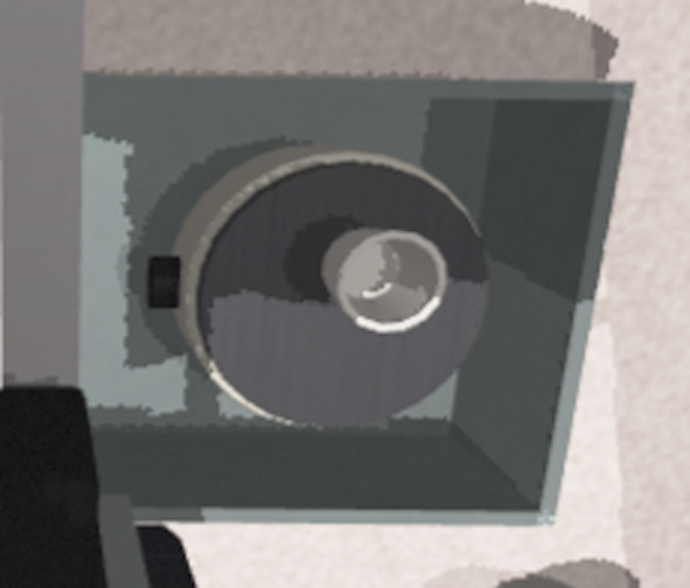

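View pics/c2.png

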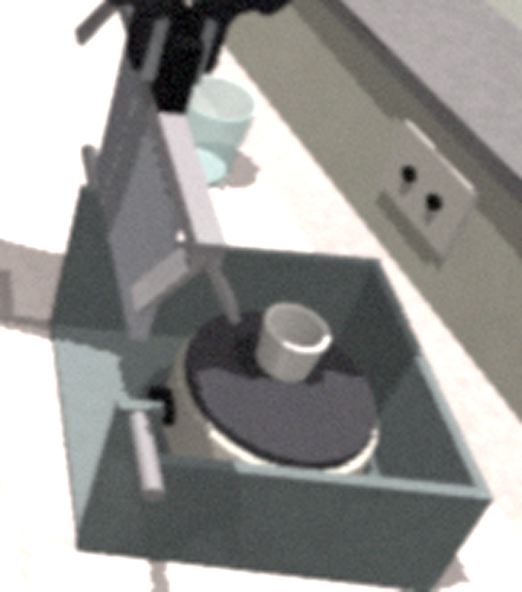

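```bash
python3 -m inch '[[[0,0.002,0.004,0.01,0],[0.015,0,0,0,0],[0.015,0,0,0,0],[0.015,0,0,0,0],[0.015,0,0,0,0],[0.01,0,0,0,0],[0,0,0,0,0],[0,0,0,0,0]]]'; python3 snap.py 7 wrist side
python3 - <<'E'
from h import *
S,_=pickle.load(open("pics/side7.pkl","rb"))
im=S["pixels"][180:384,330:510,::-1];cv2.imwrite("pics/c3.png",cv2.convertScaleAbs(cv2.resize(im,None,fx=2.9,fy=2.9,interpolation=2),alpha=2.))
E
```

```text
time: 9.05
eef_pos: [553.9, -210.7, 192.0]
tcp_rot: [[0.0, 0.975, -0.221], [-0.0, -0.221, -0.975], [-1.0, 0.0, 0.0]]
force: [0.2, -0.2, -1.4]
opening: 13.2
9.05 [ 553.9481 -210.7114  192.0198] [[6.574602358631517e-05, 0.9752392355557804, -0.22115250193031333], [-0.00012488047983069166, -0.22115249267673273, -0.9752392318747916], [-0.9999999900411631, 9.173573209785246e-05, 0.00010724844668622328]] [-0.3345  0.2585  0.7743  1.6576 -0.1864  1.3016  0.25  ] [ 0.184  -0.2178 -1.3909] 13.245168042764371
```

View pics/c3.png

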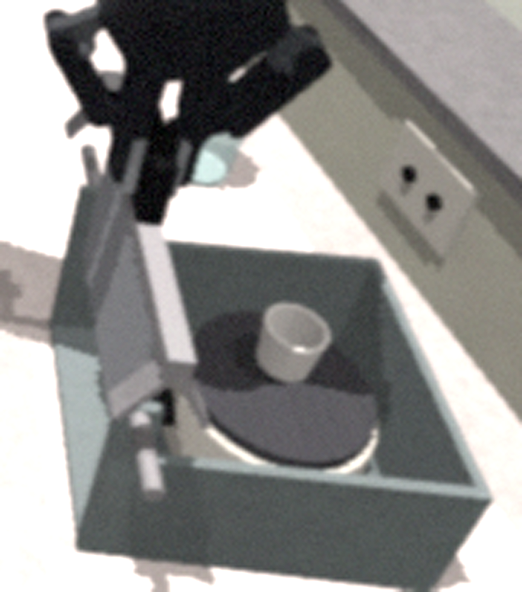

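View pics/wrist7.png

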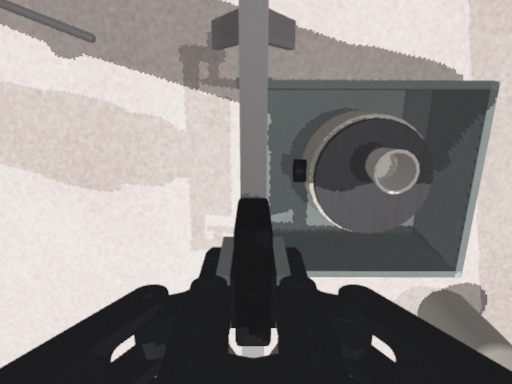

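Run:
```python
from h import *
np.set_printoptions(precision=3,suppress=True)
S,_=pickle.load(open("pics/side7.pkl","rb"))
yw=-.222;Y=np.array([-np.sin(yw),np.cos(yw),0]);X=np.array([np.cos(yw),np.sin(yw),0])
c=np.array([553.,-211,125])
f=lambda p:(np.array(proj(S,p))-[330,180])*2.9
print("pin tips",f(c-122*Y),f(c+122*Y),"pin roots",f(c-81*Y),f(c+81*Y))
o=np.array([553.9,-210.7,174.5])
for z in(12,24):print("bar end",z,f(o-107*Y+6*X+[0,0,z]),f(o-107*Y-6*X+[0,0,z]))
print("knuckle mouth",f(o-107*Y+18*X-[0,0,22]),f(o-107*Y-18*X-[0,0,22]))
print("panel bottom corner", f(o-63*Y-[0,0,90]))
```

```text
pin tips [152.267 496.026] [ 85.294 149.254] pin roots [137.39  418.999] [ 93.666 192.599]
bar end 12 [190.073 385.743] [162.32 382.99]
bar end 24 [196.238 368.421] [168.067 365.67 ]
knuckle mouth [200.287 434.995] [120.383 426.738]
panel bottom corner [118.151 435.503]
```

```bash
python3 -m inch '[[[0.012,-0.001,0,0,0],[0.012,0,0,0,0],[0.008,0,0,0,0],[0,0,0,0,0],[0,0,0,0,0]]]'; python3 snap.py 8 wrist side
python3 - <<'E'
from h import *
S,_=pickle.load(open("pics/side8.pkl","rb"))
im=S["pixels"][220:370,340:440,::-1];cv2.imwrite("pics/c4.png",cv2.convertScaleAbs(cv2.resize(im,None,fx=4,fy=4,interpolation=2),alpha=2.))
E
```

```text
time: 9.65
eef_pos: [552.7, -210.4, 159.6]
tcp_rot: [[-0.001, 0.975, -0.221], [-0.0, -0.221, -0.975], [-1.0, -0.001, 0.0]]
force: [0.5, -0.7, -3.3]
opening: 13.0
9.65 [ 552.7011 -210.3993  159.6492] [[-0.0006148302102533354, 0.9752273619642468, -0.22120401094932346], [-1.2845549206417142e-06, -0.22120405352871964, -0.9752275461146558], [-0.9999998109910633, -0.0005993152085217482, 0.0001372556678464895]] [-0.3264  0.2824  0.7671  1.7008 -0.2056  1.242   0.2648] [ 0.4738 -0.7123 -3.2777] 12.972633127539508
```

View pics/c4.png

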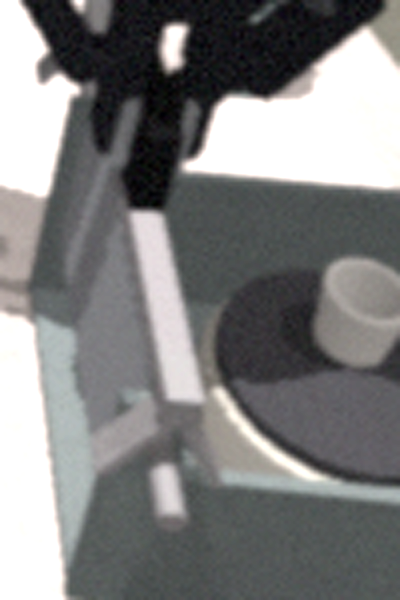

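```bash
python3 -m inch '[[[0.006,0,0,0,0],[0.006,0,0,0,0],[0,0,0,0,0],[0,0,0,0,0]]]';python3 -m inch '[[[0.003,0,0,0,0],[0,0,0,0,0]]]';  python3 snap.py 9 wrist side
python3 - <<'E'
from h import *
S,_=pickle.load(open("pics/side9.pkl","rb"))
im=S["pixels"][220:370,340:440,::-1];cv2.imwrite("pics/c5.png",cv2.convertScaleAbs(cv2.resize(im,None,fx=4,fy=4,interpolation=2),alpha=2.))
E
```

```text
time: 10.15
eef_pos: [552.7, -210.3, 147.7]
tcp_rot: [[-0.001, 0.975, -0.221], [0.0, -0.221, -0.975], [-1.0, -0.001, -0.0]]
force: [0.4, -0.3, -2.6]
opening: 13.5
time: 10.35
eef_pos: [552.7, -210.3, 144.7]
tcp_rot: [[-0.0, 0.975, -0.221], [0.0, -0.221, -0.975], [-1.0, -0.0, -0.0]]
force: [0.4, 0.2, -2.8]
opening: 13.3
10.35 [ 552.7357 -210.3345  144.7425] [[-0.00028584039944170035, 0.9752402689188033, -0.221147769996548], [0.0001884327272731993, -0.22114772257673343, -0.9752403033571938], [-0.999999941394185, -0.00032043455529415005, -0.00012055423026211951]] [-0.3212  0.296   0.7628  1.7182 -0.2168  1.2145  0.2732] [ 0.3756  0.2438 -2.7828] 13.289826964461994
```

View pics/c5.png

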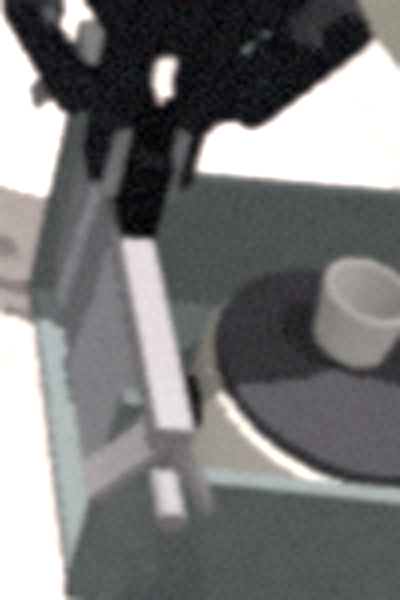

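```bash
python3 -m inch '[[[0.002,0,0,0,0],[0,0,0,0,0]]]';python3 -m inch '[[[0.002,0,0,0,0],[0,0,0,0,0]]]';python3 -m inch '[[[0.002,0,0,0,0],[0,0,0,0,0]]]'
```

```text
time: 10.65
eef_pos: [553.0, -210.4, 143.0]
tcp_rot: [[0.0, 0.975, -0.221], [-0.0, -0.221, -0.975], [-1.0, 0.0, -0.0]]
force: [1.0, 0.7, -3.0]
opening: 13.3
time: 10.85
eef_pos: [553.8, -210.7, 141.4]
tcp_rot: [[0.002, 0.975, -0.221], [-0.001, -0.221, -0.975], [-1.0, 0.002, 0.0]]
force: [2.2, -0.6, -2.2]
opening: 13.1
time: 11.05
eef_pos: [554.3, -210.8, 140.3]
tcp_rot: [[0.003, 0.975, -0.221], [-0.001, -0.221, -0.975], [-1.0, 0.003, -0.0]]
force: [2.2, -0.8, 4.4]
opening: 13.3
```

```bash
python3 -m inch '[[[0.001,0.001,0,0,0],[0,0,0,0,0],[0,0,0,0,0]]]'; python3 snap.py 10 wrist side
python3 - <<'E'
from h import *
S,_=pickle.load(open("pics/side10.pkl","rb"))
im=S["pixels"][220:370,340:440,::-1];cv2.imwrite("pics/c6.png",cv2.convertScaleAbs(cv2.resize(im,None,fx=4,fy=4,interpolation=2),alpha=2.))
E
```

```text
time: 11.35
eef_pos: [554.5, -210.8, 140.2]
tcp_rot: [[0.002, 0.975, -0.221], [0.001, -0.221, -0.975], [-1.0, 0.002, -0.001]]
force: [-1.7, 1.1, 11.4]
opening: 13.3
11.35 [ 554.4671 -210.7983  140.2095] [[0.0017227971155048562, 0.9752709068399736, -0.22100608643572323], [0.0005712826191271187, -0.22100733821685348, -0.9752719774967752], [-0.9999983528017774, 0.0015539388137620668, -0.0009379061228033966]] [-0.3175  0.3031  0.7609  1.7205 -0.2235  1.2055  0.278 ] [-1.69    1.0947 11.3517] 13.328054200442358
```

View pics/c6.png

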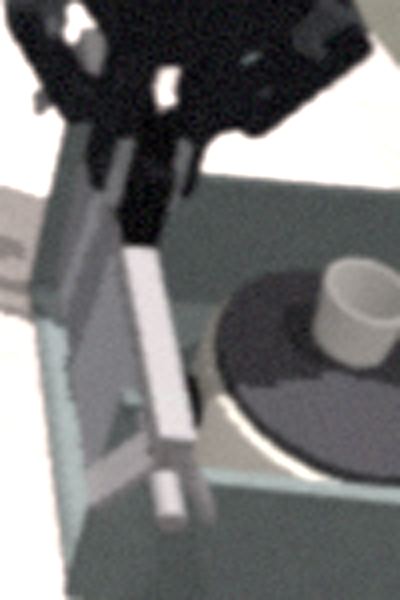

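View pics/wrist10.png

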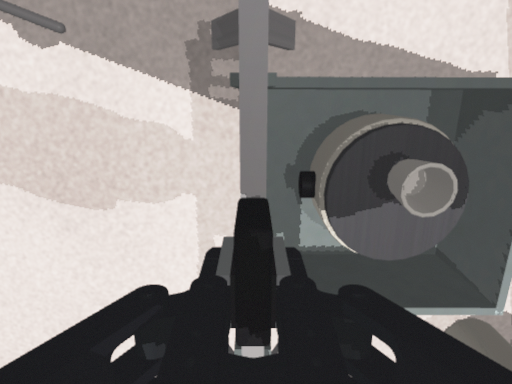

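```bash
python3 -m inch '[[[-0.001,0,0,0,0],[0,0,0,0,30],[0,0,0,0,60],[0,0,0,0,100],[0,0,0,0,100],[0,0,0,0,100],[0,0,0,0,100]]]'; python3 -m inch '[[[-0.005,0,0,0,100],[-0.01,0,0,0,100],[-0.02,0,0,0,100],[-0.03,0,0,0,100],[-0.03,0,0,0,100],[-0.03,0,0,0,100],[0,0,0,0,100]]]'; python3 snap.py 11 wrist side
python3 - <<'E'
from h import *
S,_=pickle.load(open("pics/side11.pkl","rb"))
im=S["pixels"][220:370,330:510,::-1];cv2.imwrite("pics/c7.png",cv2.convertScaleAbs(cv2.resize(im,None,fx=4,fy=4,interpolation=2),alpha=2.))
E
```

```text
time: 12.15
eef_pos: [553.7, -210.6, 138.9]
tcp_rot: [[-0.0, 0.975, -0.221], [0.0, -0.221, -0.975], [-1.0, -0.0, -0.0]]
force: [-0.6, -0.3, -0.3]
opening: 85.5
time: 12.85
eef_pos: [556.1, -212.1, 269.7]
tcp_rot: [[0.009, 0.975, -0.221], [-0.002, -0.221, -0.975], [-1.0, 0.009, -0.0]]
force: [0.3, -0.6, 0.8]
opening: 85.2
12.85 [ 556.0677 -212.0558  269.652 ] [[0.008686419866989996, 0.9751318968072128, -0.22145502915730192], [-0.0017882802563996486, -0.2214478817096525, -0.9751705685366188], [-0.9999606733085152, 0.008866764656562848, -0.0001797801607397225]] [-0.3474  0.2133  0.788   1.5446 -0.154   1.4383  0.225 ] [ 0.3324 -0.6158  0.7772] 85.19390566317651
```

View pics/c7.png

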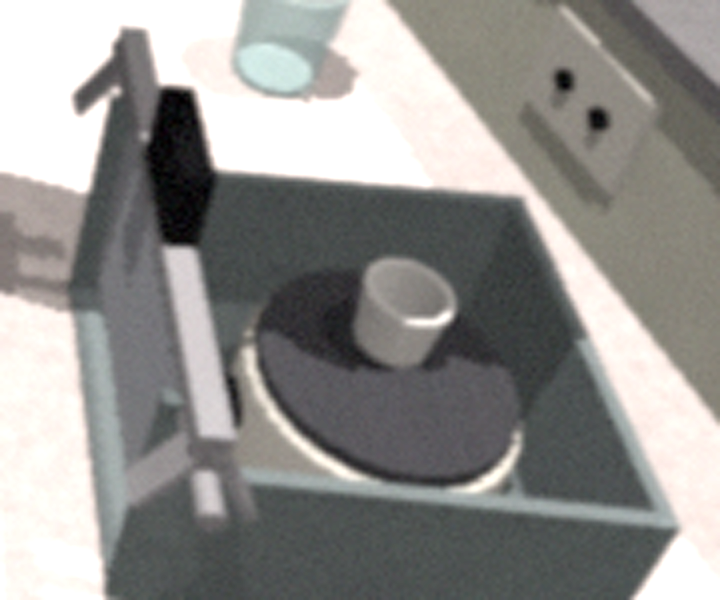

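View pics/wrist11.png

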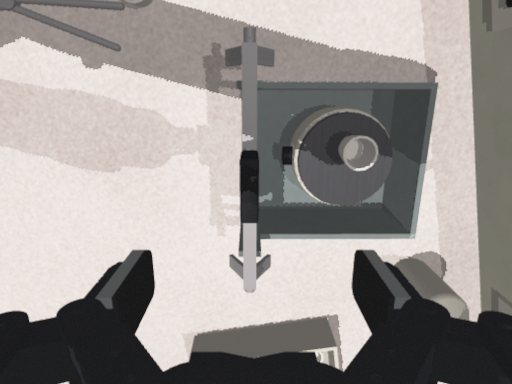

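Run:
```python
from h import *
np.set_printoptions(precision=1,suppress=True)
S,_=pickle.load(open("pics/side11.pkl","rb"));W,o=pickle.load(open("pics/wrist11.pkl","rb"))
yw=-.222;Y=np.array([-np.sin(yw),np.cos(yw),0]);X=np.array([np.cos(yw),np.sin(yw),0])
c=np.array([554.,-211,125])
f=lambda p:(np.array(proj(S,p))-[330,220])*4
for z in(24,12):print("bar end",f(c-107*Y+6*X+[0,0,z]),f(c-107*Y-6*X+[0,0,z]))
print("mouth near",f(c-107*Y+18*X-[0,0,22]),f(c-107*Y-18*X-[0,0,22]),"pintip",f(c-122*Y))
print("block top",f(c+25*Y+[0,0,64]),f(c-25*Y+[0,0,64]))
w=lambda p:np.array(proj(W,p,o))
print("wrist: far bar end",w(c+107*Y+[0,0,24]),"near",w(c-107*Y+[0,0,24]),"far pin tip",w(c+122*Y))
im=W["pixels"][10:310,190:330,::-1];cv2.imwrite("pics/c8.png",cv2.resize(cv2.convertScaleAbs(im,alpha=1.6),None,fx=2,fy=2,interpolation=2))
```

```text
bar end [237.8 443.3] [201.2 439.5]
bar end [230.2 464.5] [194.1 460.7]
mouth near [244.6 525.6] [140.5 514.3] pintip [212.9 523.9]
block top [178.6  85.1] [200.7 178. ]
wrist: far bar end [249.2  42.8] near [250.3 289.2] far pin tip [249.2  27.1]
```

View pics/c8.png

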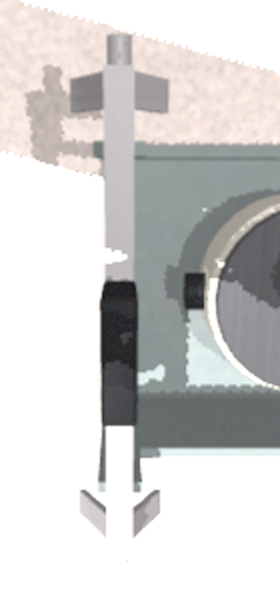

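Run:
```python
from plant import ctrl
print(ctrl.get_obs()["time"],ctrl.close_job())
```

```text
the job is handed in; nothing more can be done
12.95 None
```

I lifted the wide flap out of its stand, lowered it onto the guard's pins until it bottomed out, and released it. I then backed the arm off about 130 mm and handed the job in at 12.95 s.

- **Seating:** in the last pictures the flap hangs upright in the open front. The wrist view puts both bar ends and the far pin tip within about 1 px of where they should be with the flap fully seated. In the side view they match within 1–2 px.
- **Contact:** lowering stopped firmly at the pins, with about 11 N at the wrist. That was the highest force I read, though I only read it at the end of each call.
- **Narrow flap:** it was still in its slot in the top picture I took during the carry. I did not look at it again after that.

**Things that disagreed:**
- With the jaws open, the fingertips appeared about 30 mm behind the reported TCP in both the wrist and side pictures. The description puts them about 9 mm ahead of it. I set the grasp depth from the pictures.
- The flap bottomed out with the TCP about 2 mm lower than I had worked out.
- The left pin tip, as first picked in the top view, was about 15 mm too far out, probably because of a shadow. I used the side and wrist views for that end instead.

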